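# Zero the sherd turntable at its long scale line

## Robot

A 6-joint arm with a two-finger parallel gripper is mounted at the origin on a cart in front of the work surface, level with it; the furniture and walls round the work are solid. World frame = base frame: x ahead of the robot, y to its left, z up, the work surface at z = 0. Lengths are in m, angles in degrees, forces in N, time in s.
With the tool pointing down it reaches from about 0.375 to 0.9 m from the base axis. Payload 3.1 kg.
Tool frame: the origin (TCP) lies midway between the tips of the shut fingers; the grasp point (between the pads) lies 19 mm behind it; z points along the fingers, y is the direction in which the jaws open and shut (so a half turn about z gives the same grasp; the last joint's range is limited). The gripper opens to 87 mm and grips with 3 to 60 N. Pads are 19 mm wide; open, the fingers measure 117 mm over their backs; the gripper's body (75 mm by 190 mm) begins 51 mm behind the grasp point.
Start: joints at [-74.857, 30.224, 82.088, -0, 67.689, -10.227], TCP at [0.268, -0.565, 0.223] pointing down, gripper open.
Joint ranges: [-176.69, 176.69], [-43.24, 126.21], [12.49, 139.97], [-82, 262], [0, 151.66], [-163.58, 163.58]. Speed limits (degrees/s): [159.86, 159.86, 180, 180, 180, 180].

## Interface

Orientations are given as a 3x3 rotation matrix whose columns are the frame's x, y, z axes.
In Python, from rig import bot gives the robot as it stands.
- The arm moves only by the tool carry_out, never from a script. Its arguments are lists of equal length, an entry for each row: "grip": the gripper's target within -1 to 1 (fully open at 1, half-way at 0, shut at -1); "slide": the shift along the tool's x, y, z in mm, a list of three; "twist": the turn, a rotation vector about the tool's x, y, z in rad, a list of three. In form: {"grip": [grip, ...], "slide": [[dx, dy, dz], ...], "twist": [[wx, wy, wz], ...]}. A call has 1 to 12 rows; each row shifts and turns the pose as measured when the row begins, along the tool's axes as they then stand; what a row does not reach is not made up. A row lasts 1/10 s, in which the tool goes at most 50 mm and 8.59 degrees, less where a joint would pass 70% of its speed; a pose out of reach is approached as far as the arm can. A call is refused whole if a number of a shift passes 50 or a number of a turn 0.15, either way. A call with a gripper value outside its range is refused whole. The fingers move at their own pace and stop on an object; the grip force is fixed at half the most. Time passes only in rows, so rows that do not move let the fingers close. It gives the time, the measured TCP pose, the force and the opening at its end, in the units of the state.
- bot.read_state(): the state, without advancing time (a new reading comes with each control period).
- bot.capture(name): name is "scene" or "top"; returns a dict with "color" (384x512x3 uint8, red, green, blue), "depth" (384x512 float32, m along the optical axis (not along the pixel's ray), 0 where there is no reading), "fx", "fy", "cx", "cy" (pixels), "position" and "rotation" of the camera in the world. Camera axes: x right, y up, looking along -z (the intrinsics and any distortion apply to the point x, -y, -z); pixel columns grow to the right and rows downward; lengths in m; the calibration is good to about 2 mm. A picture is of the moment at which its call begins.
- bot.hand_in(): hands the job in, once; it reports no verdict.
The state is a dict: "time_s": time; "joint_positions": joint angles; "qvel": joint speeds; "tau": joint torques, N m; "position": TCP position; "tcp_rot": TCP orientation; "force": force on the tool from outside, world axes, zero at the start; "moment": the same for the moment, N m; "opening": opening from 0.0 (shut) to 1.0 (fully open).
Only numpy, scipy, OpenCV 4.12 (cv2) and the standard library are available. Lean on these libraries where they do the work, as an engineer would, in place of code of your own. Each camera call takes 0.05 s, during which the arm holds its last target.

## Task

Put a fingertip into a finger well of the round turntable and push it round, either way, until the arrow on its rim lines up with the one long scale line on the ring round it. Then, with the turntable left there, press the round button on the stand's side pod fully down to set the zero, and let it go. Push and press only: do not pick up anything, keep the sherd lying on the turntable, and leave the other things on the desk where they are.

Things in the scene. Friction and masses are not known exactly. Their poses are not given: they have to be found in the camera images.
- stand: fixed turntable stand, origin at the centre of its underside on the desk, z up. A grey round foot (radius 147 mm) with a 33 mm wide white ring on it (inner radius 112, outer 145 mm, top 40 mm above the desk). The ring carries 24 black scale lines 15 degrees apart, 23 of them short (7 mm) and one long (29 mm, towards the stand's own +x). A grey pod 56 x 62 x 30 mm sticks out of the foot at the stand's own -y and carries the button
- axis (a point): point on the turntable's upright turning axis, 40 mm above the desk, level with the top of turntable and ring
- target_line (a point): the long scale line on the ring: this point is its inner end, 111 mm from the axis, at the height of the ring's top; fixed to the stand
- index_mark (a point): tip of the black arrow on top of the turntable at its rim, 111 mm from the axis; turns with the turntable. Lined up when it meets target_line
- dial (a joint): angle of the turntable (rad), growing anticlockwise seen from above; at -1.571 (or that plus or minus whole turns) the arrow meets the long line. It can be turned freely either way, more than a turn, with light friction (0.15 N m, so about 2 N at a well), has no spring, and stays where it is left
- well_a (a point): centre, at the height of the turntable's top, of a round finger well in the white turntable (radius 110 mm, 26 mm thick, top 40 mm above the desk). The well goes down through the turntable to the foot 13 mm above the desk (27 mm deep), is 50 mm across, with its centre 78 mm from the axis, a quarter turn clockwise from the arrow. Closed fingertips fit in with play and can push its wall
- well_b (a point): centre of the second finger well, the same as the first and opposite it, a quarter turn anticlockwise from the arrow
- zero (a joint): travel of the button (m): 0 up, 0.006 fully down; springs back up. Pressing it fully takes about 5 N
- zero_top (a point): centre of the top of the round grey button (26 mm across, pressed straight down) on the pod, 168 mm from the turntable's axis, top 52 mm above the desk
- dial_sherd: loose brown potsherd 62 x 49 x 15 mm lying in the middle of the turntable, between the wells; origin at the centre of its underside, 40 mm above the desk; rides round with the turntable
- near_sherd: loose potsherd 98 x 70 x 20 mm lying flat on the desk beside the stand, opposite the button; origin at the centre of its underside
- tape: loose roll of masking tape lying flat, 107 mm across, 24 mm high; origin at the centre of its underside
- clamp: loose black spring clamp lying flat, 158 x 115 x 26 mm; origin at the centre of its underside
- front_sherd: loose potsherd 130 x 82 x 25 mm lying flat on the desk at the right; origin at the centre of its underside
Not all that is in view belongs to the job. Leave any blue, purple or red look-alike of the dial_sherd alone.

How it is judged:
By the outcome, as a careful person would: the job done as asked, in the order asked, and still so for the second after the job is handed in, with the robot touching nothing.
It also fails if it takes over 45 s, if anything falls off the work surface, if the arm or the gripper's body presses on something with over 40 N, if the wrist force passes 120 N, or if a joint passes its speed limit or range.

## Working session

There is one attempt and no reset: what is moved stays moved. The work goes in short steps, Python scripts to look and compute and a tool call to move; the robot and the scene stay as the last step left them, time stands still between calls to the robot, and variables do not carry over. Pictures are saved under pics/ and viewed, and the job is handed in when it is done.

Besides the shell and the picture viewer there is one more tool, called after "Request:" as name(argument=value, ...) on one line, values as JSON. carry_out: Moves the arm, as the interface text tells. Its arguments: {"type":"object","properties":{"grip":{"type":"array"},"slide":{"type":"array"},"twist":{"type":"array"}},"required":["grip","slide","twist"]}

```bash
mkdir -p pics
python3 - <<'E'
from rig import bot
import cv2,numpy as np
s=bot.read_state();print({k:np.round(v,3).tolist() for k,v in s.items()})
for n in("scene","top"):
    c=bot.capture(n);np.savez(f"{n}0.npz",**c)
    cv2.imwrite(f"pics/{n}0.png",cv2.resize(c["color"][:,:,::-1],(800,600)))
    print(n,c["fx"],c["fy"],c["cx"],c["cy"],c["position"],c["rotation"])
E
```

```text
{'time_s': 0.0, 'joint_positions': [-74.856, 30.279, 82.159, -0.0, 67.69, -10.227], 'qvel': [0.007, -0.003, -0.05, -0.035, 0.028, -0.034], 'tau': [-0.0, -44.004, -17.659, 0.063, 0.058, -0.0], 'position': [0.268, -0.564, 0.222], 'tcp_rot': [[0.904, 0.428, -0.001], [0.428, -0.904, 0.002], [0.0, -0.002, -1.0]], 'force': [0.149, 0.291, 0.521], 'moment': [-0.028, 0.003, -0.006], 'opening': 1.0}
scene 382.17027247753737 382.17027247753737 261.0562606959269 193.1807833763729 [-0.12500582  0.93504568  0.80106842] [[-0.82186469  0.32345462 -0.46895153]
 [-0.56961648 -0.4540292   0.68512375]
 [ 0.00868875  0.83020153  0.55739566]]
top 487.7339503102067 487.7339503102067 249.0163203438406 187.47357499326435 [0.40158149 0.06988839 1.55345023] [[-0.00743099  0.99854524 -0.05340578]
 [-0.99991435 -0.00684452  0.01115592]
 [ 0.01077415  0.0534841   0.99851057]]
```

View pics/top0.png

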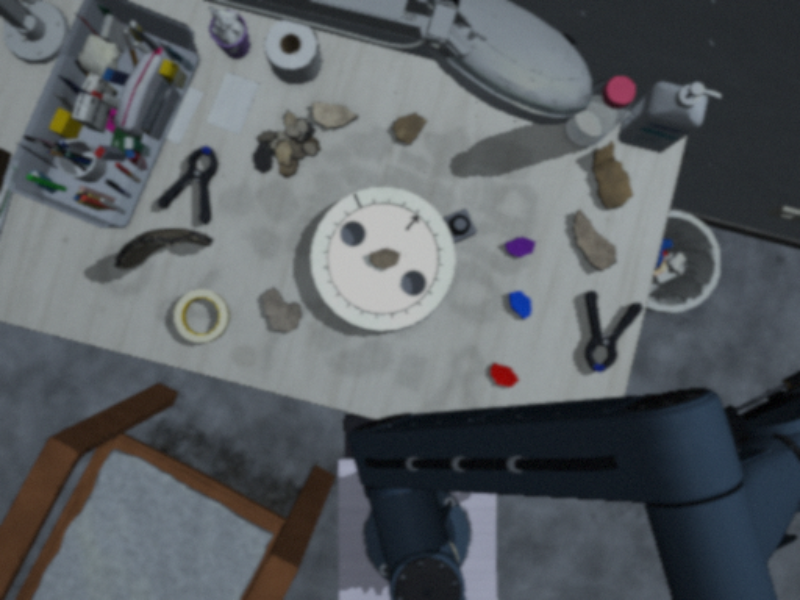

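View pics/scene0.png

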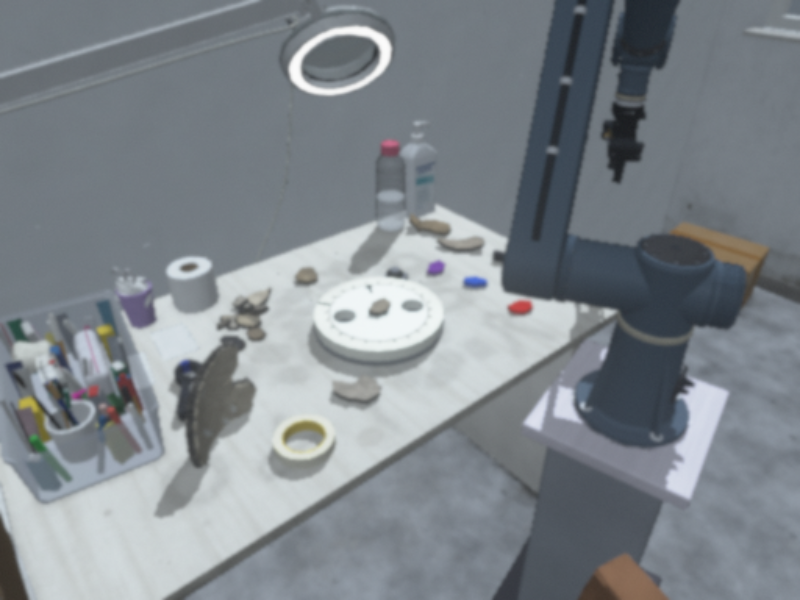

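The top view shows the stand at about (383,258) px, the arrow near (413,222), the long line near (358,200), the wells at (353,233) and (413,283), and the button at (460,225). I'll enlarge that area to confirm.

```bash
cat > h.py <<'E'
import numpy as np
def proj(c,P):
    p=(np.asarray(P)-c["position"])@c["rotation"]
    return np.stack([c["cx"]+c["fx"]*p[...,0]/-p[...,2], c["cy"]-c["fy"]*p[...,1]/-p[...,2]],-1)
def back(c,uv,z):
    uv=np.asarray(uv,float)
    d=np.stack([(uv[...,0]-c["cx"])/c["fx"],-(uv[...,1]-c["cy"])/c["fy"],-np.ones(uv.shape[:-1])],-1)@c["rotation"].T
    t=(z-c["position"][2])/d[...,2]
    return c["position"]+d*t[...,None]
E
python3 - <<'E'
import numpy as np,cv2
from h import *
c=dict(np.load("top0.npz"))
im=c["color"][110:220,190:310,::-1]
cv2.imwrite("pics/crop0.png",cv2.resize(im,None,fx=5.4,fy=5.4,interpolation=cv2.INTER_CUBIC))
s=.64
for n,p,z in [("axis",(383,258),.04),("button",(460,225),.052),("line",(358,200),.04),("arrow",(417,215),.04),("wa",(353,233),.04),("wb",(413,283),.04)]:
    print(n,back(c,np.array(p)*s,z))
# lamp heights
uv=np.array(np.meshgrid(np.arange(512),np.arange(384)),float).transpose(1,2,0)
d=c["depth"];
P=np.stack([(uv[...,0]-c["cx"])/c["fx"],-(uv[...,1]-c["cy"])/c["fy"],-np.ones(d.shape)],-1)*d[...,None]@c["rotation"].T+c["position"]
for q in [(230,10),(310,40),(350,50),(370,60),(280,20),(375,80),(430,60)]: print(q,P[q[1],q[0]].round(3))
E
```

```text
axis [0.55234222 0.06459866 0.04      ]
button [ 0.61592062 -0.08862644  0.052     ]
line [0.66917285 0.11380734 0.04      ]
arrow [ 0.63827074 -0.00402496  0.04      ]
wa [0.60282343 0.12413345 0.04      ]
wb [0.50199568 0.00522268 0.04      ]
(230, 10) [0.792 0.094 0.637]
(310, 40) [ 0.736 -0.061  0.628]
(350, 50) [ 0.723 -0.143  0.607]
(370, 60) [ 0.712 -0.189  0.578]
(280, 20) [ 0.763 -0.     0.66 ]
(375, 80) [ 0.794 -0.321  0.133]
(430, 60) [ 0.824 -0.45   0.225]
```

View pics/crop0.png

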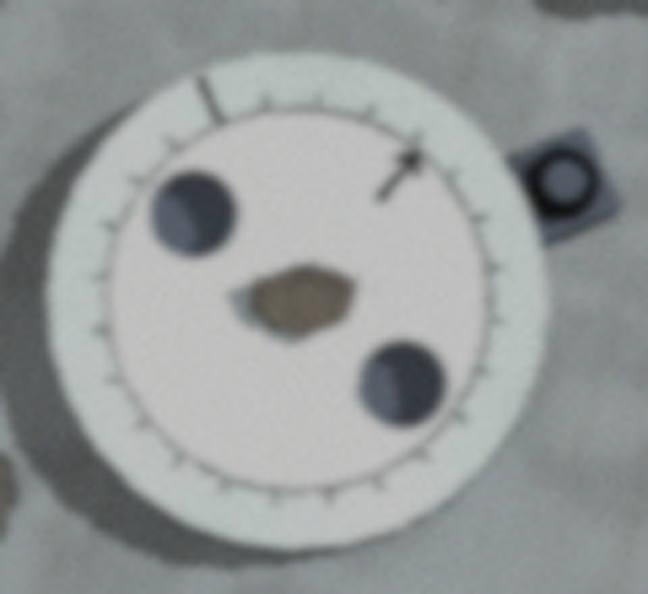

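The arrow (crop 415,152) has to turn about 63° anticlockwise to meet the long line (crop 221,123). Well_a, a quarter turn clockwise of the arrow, is the lower right one (402,384). Next I'll measure this precisely on a rectified view.

```bash
cat > meas.py <<'E'
import numpy as np,cv2
from h import *
def rect(c,z=.04,x0=.38,x1=.78,y0=-.15,y1=.25,mm=.5):
    # rows: x decreasing, cols: y decreasing
    n=int((x1-x0)*1000/mm); 
    X,Y=np.meshgrid(x1-np.arange(n)*mm/1000,y1-np.arange(n)*mm/1000,indexing="ij")
    uv=proj(c,np.stack([X,Y,np.full_like(X,z)],-1)).astype(np.float32)
    return cv2.remap(c["color"][:,:,::-1].copy(),uv[...,0],uv[...,1],cv2.INTER_CUBIC)
def polar(c,ax,R):
    th=np.deg2rad(np.arange(0,360,.25)); 
    X=ax[0]+np.outer(R,np.cos(th));Y=ax[1]+np.outer(R,np.sin(th))
    uv=proj(c,np.stack([X,Y,np.full_like(X,.04)],-1)).astype(np.float32)
    return cv2.remap(cv2.cvtColor(c["color"],cv2.COLOR_RGB2GRAY),uv[...,0],uv[...,1],cv2.INTER_CUBIC).astype(float)
def fitaxis(c,ax0):
    # dark seam/ring edge at ~111 mm: refine via circle fit on the darkest pixel at each angle
    from scipy.optimize import least_squares
    ax=np.array(ax0[:2],float)
    R=np.arange(.100,.122,.00025)
    for _ in range(6):
        p=polar(c,ax,R); i=p.argmin(0); r=R[i]
        th=np.deg2rad(np.arange(0,360,.25))
        ok=(i>3)&(i<len(R)-4)
        pts=np.stack([ax[0]+r*np.cos(th),ax[1]+r*np.sin(th)],1)[ok]
        s=least_squares(lambda q:np.hypot(pts[:,0]-q[0],pts[:,1]-q[1])-q[2],[*ax,.111],loss="soft_l1",f_scale=.001)
        ax=s.x[:2]
    return ax,s.x[2],np.median(abs(s.fun))
E
python3 - <<'E'
import numpy as np,cv2
from h import *; from meas import *
c=dict(np.load("top0.npz"))
ax,r,e=fitaxis(c,(.553,.064)); print(ax,r,e)
a=polar(c,ax,np.arange(.125,.141,.001)).mean(0); th=np.arange(0,360,.25)
k=a.argmin(); print("line",th[k],a[k],np.median(a))
w=slice(k-20,k+21); wt=np.clip(np.median(a)-a[w]-15,0,None); L=(th[w]*wt).sum()/wt.sum(); print("line cent",L)
# short ticks 
t=polar(c,ax,np.arange(.113,.118,.0005)).mean(0)
ph=np.angle((-(t-np.convolve(np.r_[t,t,t],np.ones(60)/60,'same')[1440:2880])*np.exp(1j*24*np.deg2rad(th))).sum())
print("ticks offset mod15",np.rad2deg(ph)/24%15)
b=polar(c,ax,np.arange(.082,.108,.001)); 
for rr in (.07,.08,.085,.09,.095,.1,.104,.107):
    q=polar(c,ax,np.array([rr]))[0]; m=(th>280)&(th<350); j=np.where(m)[0]; d=np.clip(np.median(q)-q[j]-15,0,None); print(rr,th[j[d.argmax()]],(th[j]*d).sum()/max(d.sum(),1e-9),d.max())
for n,p in [("btn",(190+565/5.4,110+180/5.4)),("wa",(190+402/5.4,110+384/5.4)),("wb",(190+193/5.4,110+213/5.4))]:
    z=.052 if n=="btn" else .04
    P=back(c,np.array(p)-.4,z); d=P[:2]-ax; print(n,P,np.hypot(*d),np.rad2deg(np.arctan2(d[1],d[0])))
E
```

```text
[0.552914   0.06605789] 0.11075590057640695 0.0005046339164105421
line 23.5 123.4375 187.6875
line cent 23.380460548594648
ticks offset mod15 8.443855287788516
0.07 280.25 0.0 0.0
0.08 320.5 320.5616496598639 61.0
0.085 320.5 320.6694560669456 56.0
0.09 320.25 320.5783460282916 57.0
0.095 320.0 320.47247474747473 56.0
0.1 319.75 320.4235136251032 84.0
0.104 320.5 320.3949355432781 107.0
0.107 320.25 320.40324449594436 81.0
btn [ 0.61925221 -0.08813884  0.052     ] 0.16786122349415433 -66.72175390937345
wa [0.50327616 0.00606864 0.04      ] 0.07786286957778117 -129.60590548208782
wb [0.60307127 0.12593825 0.04      ] 0.07811151675514594 50.049626395010236
```

Everything agrees with the given sizes: seam radius 110.8 mm, wells at 78 mm, button at 168 mm and -66.6°. The turntable has to turn +63.0°. Next I'll move towards a point above well_a with the gripper shut.

Request:
carry_out(grip=[-1, -1, -1, -1, -1, -1, -1, -1, -1, -1, -1, -1], slide=[[33, -30, 0], [33, -30, 0], [33, -30, 0], [33, -30, 0], [33, -30, 0], [33, -30, 0], [33, -30, 0], [33, -30, 0], [33, -30, 0], [33, -30, 0], [33, -30, 0], [33, -30, 0]], twist=[[0, 0, 0], [0, 0, 0], [0, 0, 0], [0, 0, 0], [0, 0, 0], [0, 0, 0], [0, 0, 0], [0, 0, 0], [0, 0, 0], [0, 0, 0], [0, 0, 0], [0, 0, 0]])

```text
time_s: 1.3
position: [0.4761, -0.0572, 0.2176]
tcp_rot: [[0.909, 0.416, -0.003], [0.416, -0.909, 0.002], [-0.002, -0.003, -1.0]]
force: [0.6, -0.3, 0.1]
opening: 0.029
```

Request:
carry_out(grip=[-1, -1, -1, -1, -1, -1], slide=[[25, -23, 20], [25, -23, 20], [1, 0, 35], [0, 0, 35], [0, 0, 30], [0, 0, 0]], twist=[[0, 0, 0], [0, 0, 0], [0, 0, 0], [0, 0, 0], [0, 0, 0], [0, 0, 0]])

```text
time_s: 1.9
position: [0.5078, 0.0161, 0.0741]
tcp_rot: [[0.904, 0.427, 0.004], [0.427, -0.904, 0.002], [0.004, -0.0, -1.0]]
force: [-1.3, -0.8, -0.8]
opening: 0.004
```

```bash
cat > to.py <<'E'
import sys,numpy as np
from rig import bot
s=bot.read_state();p=s["position"];R=np.array(s["tcp_rot"])
t=np.array([float(v) for v in sys.argv[1:4]])
print("t",s["time_s"],"pos",np.round(p,4),"force",np.round(s["force"],1),"slide mm",np.round(R.T@(t-p)*1000,1), "yaw x",np.rad2deg(np.arctan2(R[1,0],R[0,0])),"tilt",R[:,2].round(4),"open",s["opening"])
E
python3 to.py .5033 .0061 .022
```

```text
t 1.9 pos [0.5078 0.0161 0.0741] force [-1.3 -0.8 -0.8] slide mm [-8.6  7.1 52.1] yaw x 25.27891482901454 tilt [ 0.0038  0.0019 -1.    ] open 0.004343455527708417
```

Request:
carry_out(grip=[-1, -1, -1], slide=[[-9, 7, 10], [0, 0, 0], [0, 0, 0]], twist=[[0, 0, 0], [0, 0, 0], [0, 0, 0]])

```text
time_s: 2.2
position: [0.5036, 0.0058, 0.0653]
tcp_rot: [[0.904, 0.427, 0.005], [0.427, -0.904, 0.002], [0.005, 0.0, -1.0]]
force: [0.2, -0.3, -0.2]
opening: 0.005
```

```bash
python3 to.py .5033 .0061 .022
```

```text
t 2.2 pos [0.5036 0.0058 0.0653] force [ 0.2 -0.3 -0.2] slide mm [-0.4 -0.4 43.3] yaw x 25.262788056521387 tilt [ 0.0046  0.002  -1.    ] open 0.005013261816389299
```

Request:
carry_out(grip=[-1, -1, -1, -1], slide=[[0, 0, 15], [0, 0, 15], [0, 0, 11], [0, 0, 0]], twist=[[0, 0, 0], [0, 0, 0], [0, 0, 0], [0, 0, 0]])

```text
time_s: 2.6
position: [0.5093, 0.0053, 0.0291]
tcp_rot: [[0.905, 0.426, 0.017], [0.426, -0.905, -0.0], [0.015, 0.008, -1.0]]
force: [-0.3, 0.6, 0.9]
opening: 0.005
```

```bash
python3 - <<'E'
from rig import bot
import cv2,numpy as np
for n in("scene","top"):
    c=bot.capture(n)
    im=c["color"][100:260,170:330,::-1] if n=="scene" else c["color"][90:230,170:320,::-1]
    cv2.imwrite(f"pics/{n}1.png",cv2.resize(im,None,fx=3.5,fy=3.5,interpolation=cv2.INTER_CUBIC))
E
python3 to.py .5033 .0061 .022
```

```text
t 2.7 pos [0.5099 0.0052 0.0298] force [ 0.6 -0.7  0. ] slide mm [-5.7 -3.7  7.7] yaw x 25.224799023217123 tilt [ 1.890e-02 -8.000e-04 -9.998e-01] open 0.003649407597938133
```

View pics/scene1.png

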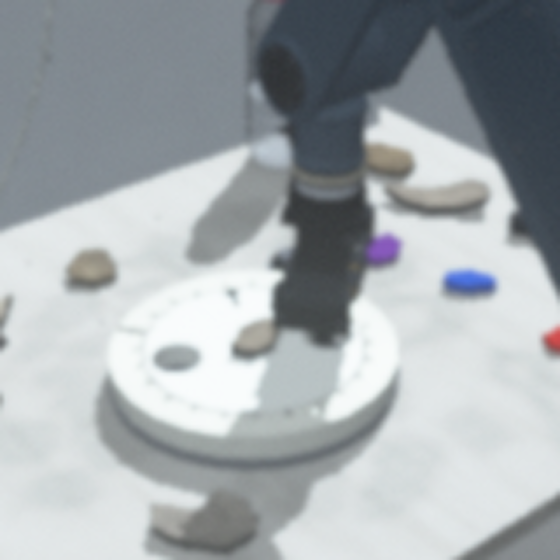

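Run:
```python
from rig import bot
import numpy as np
s=bot.read_state();print({k:np.round(v,3).tolist() for k,v in s.items()})
```

```text
{'time_s': 2.7, 'joint_positions': [-12.104, 39.734, 107.52, 0.352, 31.678, 52.378], 'qvel': [-0.033, -0.294, 0.047, 0.041, -0.043, -0.049], 'tau': [-0.006, -39.566, -6.437, 0.048, -0.096, 0.003], 'position': [0.51, 0.005, 0.03], 'tcp_rot': [[0.905, 0.426, 0.019], [0.426, -0.905, -0.001], [0.017, 0.009, -1.0]], 'force': [0.629, -0.659, 0.021], 'moment': [-0.116, -0.007, 0.01], 'opening': 0.004}
```

View pics/top1.png

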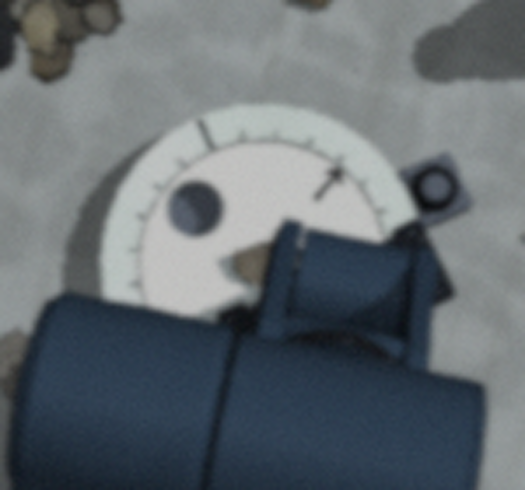

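Fingertips are about 10 mm inside well_a: the arrow is unchanged at crop (337,170) and there is no contact force. The tool has tilted by 1°, so I'll push in small stages and correct the tilt as I go.

Request:
carry_out(grip=[-1, -1, -1, -1], slide=[[3, 6, 3], [4, 7, 3], [4, 7, 1], [0, 0, 0]], twist=[[0.004, -0.008, 0], [0.004, -0.008, 0], [0.002, -0.004, 0], [0, 0, 0]])

```text
time_s: 3.1
position: [0.5291, -0.0083, 0.024]
tcp_rot: [[0.905, 0.426, -0.007], [0.426, -0.905, 0.001], [-0.006, -0.004, -1.0]]
force: [0.7, 0.7, 0.0]
opening: 0.005
```

```bash
cat > nx.py <<'E'
import sys,numpy as np
from rig import bot
ax=np.array([.5529,.0661]);s=bot.read_state();p=np.array(s["position"]);R=np.array(s["tcp_rot"])
d=p[:2]-ax;print("t",s["time_s"],"pos",p.round(4),"F",np.round(s["force"],1),"phi",np.rad2deg(np.arctan2(d[1],d[0])).round(2),"r",np.hypot(*d).round(4))
w=R.T@np.cross(R[:,2],[0,0,-1]);print("untilt twist",w.round(4))
z=float(sys.argv[1])
for f in map(float,sys.argv[2:]):
    a=np.deg2rad(f);t=np.array([*(ax+.078*np.array([np.cos(a),np.sin(a)])),z]);print(f,np.round(R.T@(t-p)*1000,1))
E
python3 nx.py .024 -105 -95 -85 -75 -66 -62
```

```text
t 3.1 pos [ 0.5291 -0.0083  0.024 ] F [0.7 0.7 0. ] phi -107.75 r 0.0782
untilt twist [-0.0037  0.0057 -0.    ]
-105.0 [2.9 2.4 0. ]
-95.0 [14.  10.2 -0.1]
-85.0 [26.3 16.  -0.2]
-75.0 [39.4 19.6 -0.3]
-66.0 [51.6 20.8 -0.3]
-62.0 [57.1 20.7 -0.4]
```

Request:
carry_out(grip=[-1, -1, -1, -1, -1, -1], slide=[[7, 5.5, 0], [7, 4.5, 0], [6, 3, 0], [6, 3, 0], [6, 2, 0], [0, 0, 0]], twist=[[-0.004, 0.005, 0], [0, 0, 0], [0, 0, 0], [0, 0, 0], [0, 0, 0], [0, 0, 0]])

```text
time_s: 3.7
position: [0.5655, -0.0098, 0.023]
tcp_rot: [[0.905, 0.426, -0.008], [0.426, -0.905, 0.002], [-0.006, -0.005, -1.0]]
force: [-0.3, 0.5, -0.2]
opening: 0.007
```

```bash
python3 nx.py .024 -80 -75 -70 -66 -62;python3 - <<'E'
from rig import bot
import cv2,numpy as np
c=bot.capture("top")
im=c["color"][90:230,170:320,::-1]
cv2.imwrite(f"pics/top2.png",cv2.resize(im,None,fx=3.5,fy=3.5,interpolation=cv2.INTER_CUBIC))
E
```

```text
t 3.7 pos [ 0.5655 -0.0098  0.023 ] F [-0.3  0.5 -0.2] phi -80.57 r 0.0769
untilt twist [-0.005  0.006 -0.   ]
-80.0 [ 0.5  1.2 -1. ]
-75.0 [ 7.1  2.7 -1. ]
-70.0 [13.8  3.6 -1.1]
-66.0 [19.3  3.9 -1.1]
-62.0 [24.7  3.9 -1.2]
```

View pics/top2.png

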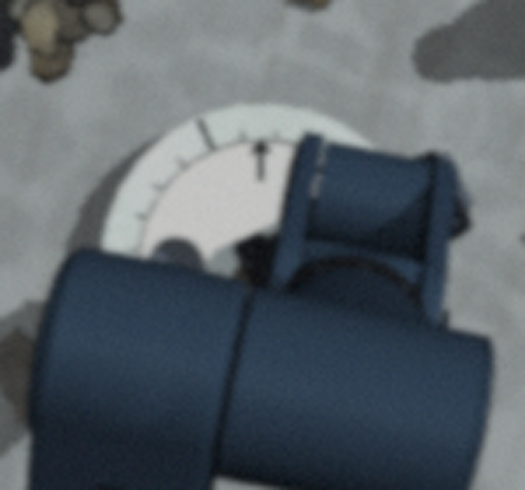

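It works: the arrow has turned to crop (262,142), nearly straight up, and the arm doesn't hide it. I'll measure its angle while pushing.

```bash
cat > ang.py <<'E'
from rig import bot
import numpy as np,cv2,sys
from meas import *
def arrow(c,ax,lo,hi):
    th=np.arange(-180,180,.25); o=[]
    for rr in np.arange(.085,.1085,.001):
        q=np.roll(polar(c,ax,np.array([rr]))[0],720) # starts at -180
        m=(th>lo)&(th<hi); d=np.clip(np.median(q[m])-q[m]-15,0,None)
        if d.max()>25: o.append((th[m]*d).sum()/d.sum())
    return np.median(o),np.std(o),len(o)
ax=np.array([.552914,.066058])
if __name__=="__main__":
    c=bot.capture("top")
    print("arrow",arrow(c,ax,*map(float,sys.argv[1:3])), "line",end=" ")
    a=np.roll(polar(c,ax,np.arange(.125,.141,.001)).mean(0),720);th=np.arange(-180,180,.25);m=(th>13)&(th<33);d=np.clip(np.median(a[m])-a[m]-15,0,None);print((th[m]*d).sum()/d.sum())
    cv2.imwrite("pics/"+sys.argv[3],cv2.resize(rect(c)[100:420,160:700],None,fx=1.2,fy=1.2))
E
python3 ang.py -25 14 r2.png
python3 -c "
import numpy as np
from ang import *
print(arrow(dict(np.load('top0.npz')),ax,-60,-20))"
```

```text
arrow (np.float64(-17.10591615706753), np.float64(1.6531692177048172), 24) line 23.39608187134503
(np.float64(-39.53067944085204), np.float64(0.10439468543220908), 24)
```

```bash
python3 ang.py -10 10 r3.png; python3 nx.py .024 -70
```

```text
arrow (np.float64(0.8476852489707265), np.float64(0.0910690061608206), 24) line 23.358395105306506
t 3.85 pos [ 0.565  -0.0101  0.0231] F [-0.3  0.5 -0.4] phi -80.98 r 0.0771
untilt twist [-0.0048  0.006  -0.    ]
-70.0 [14.4  3.6 -1. ]
```

View pics/r3.png

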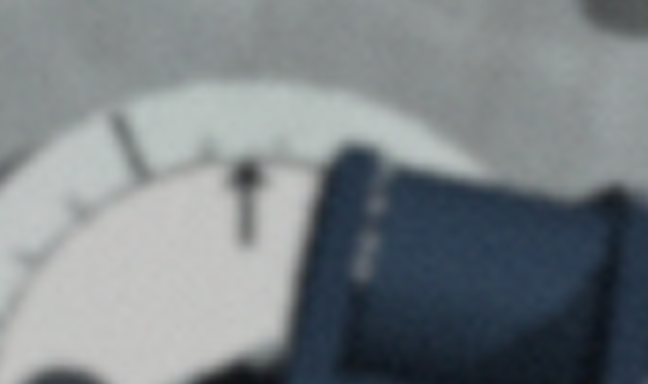

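Request:
carry_out(grip=[-1, -1, -1, -1, -1, -1], slide=[[6, 3, 0], [6, 1, 0], [6, 0, 0], [5, 0, 0], [2, 0, 0], [0, 0, 0]], twist=[[-0.004, 0.005, 0], [0, 0, 0], [0, 0, 0], [0, 0, 0], [0, 0, 0], [0, 0, 0]])

```text
time_s: 4.45
position: [0.5885, -0.0027, 0.0226]
tcp_rot: [[0.905, 0.426, -0.007], [0.426, -0.905, 0.0], [-0.006, -0.003, -1.0]]
force: [-2.6, 0.1, 1.0]
opening: 0.004
```

```bash
python3 nx.py .024 -60 -58 -56; python3 ang.py 8 28 r4.png
```

```text
t 4.45 pos [ 0.5885 -0.0027  0.0226] F [-2.6  0.1  1. ] phi -62.63 r 0.0774
untilt twist [-0.0031  0.0061 -0.    ]
-60.0 [ 3.6  0.3 -1.4]
-58.0 [ 6.3  0.1 -1.4]
-56.0 [ 9.  -0.3 -1.4]
arrow (np.float64(18.31636448903132), np.float64(0.09672799422489756), 24) line 23.373806474149976
```

View pics/r4.png

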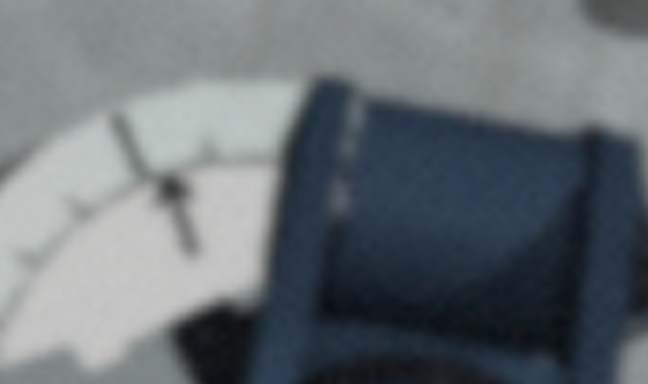

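The arrow is at 18.3° and the line at 23.4°, so about 5° (7 mm) is left. I'll approach from below.

Request:
carry_out(grip=[-1, -1, -1], slide=[[3, 0, 0], [2, 0, 0], [0, 0, 0]], twist=[[0, 0, 0], [0, 0, 0], [0, 0, 0]])

```text
time_s: 4.8
position: [0.5931, -0.0008, 0.0226]
tcp_rot: [[0.905, 0.426, -0.007], [0.426, -0.905, -0.0], [-0.006, -0.003, -1.0]]
force: [-1.6, -0.6, 0.1]
opening: 0.007
```

```bash
python3 nx.py .024 -59 -58 -57; python3 ang.py 11 31 r5.png; python3 ang.py 15 31 r5.png;python3 nx.py .024
```

```text
t 4.8 pos [ 0.5931 -0.0008  0.0226] F [-1.6 -0.6  0.1] phi -59.0 r 0.078
untilt twist [-0.0029  0.0064 -0.    ]
-59.0 [-0.  -0.  -1.4]
-58.0 [ 1.3 -0.2 -1.4]
-57.0 [ 2.7 -0.4 -1.4]
arrow (np.float64(21.916012379528084), np.float64(0.1308769676336881), 24) line 23.36232012267044
arrow (np.float64(21.91290434013088), np.float64(0.15006934856473095), 24) line 23.35762934981685
t 4.9 pos [ 0.5931 -0.0008  0.0226] F [-0.8 -0.3 -0.5] phi -59.02 r 0.0781
untilt twist [-0.0029  0.0062  0.    ]
```

Request:
carry_out(grip=[-1, -1], slide=[[2, 0, 0], [0, 0, 0]], twist=[[0, 0, 0], [0, 0, 0]])

```text
time_s: 5.1
position: [0.595, -0.0, 0.0226]
tcp_rot: [[0.905, 0.426, -0.007], [0.426, -0.905, -0.0], [-0.006, -0.003, -1.0]]
force: [-1.2, -0.5, -0.6]
opening: 0.002
```

```bash
python3 nx.py .024 -58 -57; python3 ang.py 14 33 r6.png; python3 ang.py 15 31 r6.png
```

```text
t 5.1 pos [ 0.595  -0.      0.0226] F [-1.2 -0.5 -0.6] phi -57.5 r 0.0784
untilt twist [-0.0027  0.0061  0.    ]
-58.0 [-0.7 -0.3 -1.4]
-57.0 [ 0.6 -0.5 -1.4]
arrow (np.float64(23.586826150714614), np.float64(0.12298285476682713), 24) line 23.363190005810576
arrow (np.float64(23.606091370091374), np.float64(0.10235029693733608), 24) line 23.392005325923353
```

View pics/r6.png

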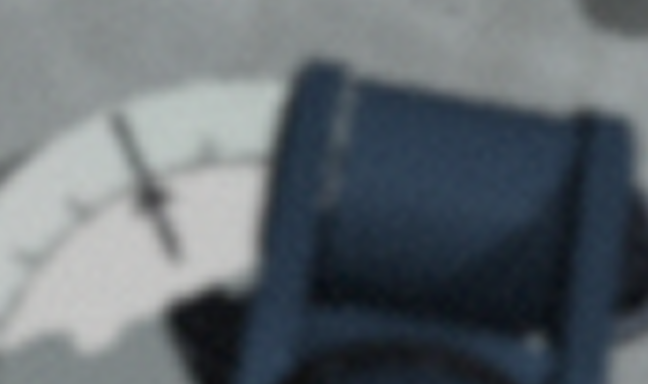

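Arrow at 23.6° and line at 23.4°, so they are lined up; in the picture the arrow runs straight into the long line at (147,195). I'll back the finger to mid-well and lift.

Request:
carry_out(grip=[-1, -1, -1, -1, -1], slide=[[-4, 0, 0], [-4, 0, 0], [0, 0, 0], [0, 0, -8], [0, 0, -8]], twist=[[0, 0, 0], [0, 0, 0], [0, 0, 0], [0, 0, 0], [0, 0, 0]])

```text
time_s: 5.7
position: [0.5891, -0.0039, 0.0394]
tcp_rot: [[0.905, 0.425, -0.003], [0.425, -0.905, -0.0], [-0.002, -0.001, -1.0]]
force: [-0.7, -0.6, -0.4]
opening: 0.005
```

```bash
python3 nx.py .1 -66; python3 to.py .6196 -.0881 .09
```

```text
t 5.7 pos [ 0.5891 -0.0039  0.0394] F [-0.7 -0.6 -0.4] phi -62.68 r 0.0788
untilt twist [-0.001   0.0024  0.    ]
-66.0 [ -4.7  -0.8 -60.6]
t 5.7 pos [ 0.5891 -0.0039  0.0394] force [-0.7 -0.6 -0.4] slide mm [ -8.2  89.1 -50.7] yaw x 25.127785266708408 tilt [-2.7e-03 -1.0e-04 -1.0e+00] open 0.005064495021725347
```

Request:
carry_out(grip=[-1, -1, -1, -1, -1, -1, -1, -1, -1], slide=[[0, 0, -15], [0, 0, -20], [0, 0, -20], [-2, 20, 0], [-2, 25, 0], [-2, 25, 0], [-2, 19, 0], [0, 0, 0], [0, 0, 0]], twist=[[0, 0, 0], [0, 0, 0], [0, 0, 0], [0, 0, 0], [0, 0, 0], [0, 0, 0], [0, 0, 0], [0, 0, 0], [0, 0, 0]])

```text
time_s: 6.6
position: [0.6242, -0.0953, 0.1007]
tcp_rot: [[0.905, 0.425, 0.006], [0.425, -0.905, -0.003], [0.004, 0.005, -1.0]]
force: [0.4, 0.2, 0.3]
opening: 0.007
```

```bash
python3 to.py .6196 -.0881 .06; python3 ang.py 14 33 r7.png
python3 - <<'E'
from rig import bot
import cv2
c=bot.capture("scene")
cv2.imwrite("pics/scene7.png",cv2.resize(c["color"][100:260,170:330,::-1],None,fx=3.5,fy=3.5,interpolation=cv2.INTER_CUBIC))
E
```

```text
t 6.6 pos [ 0.6242 -0.0953  0.1007] force [0.4 0.2 0.3] slide mm [-1.2 -8.7 40.6] yaw x 25.133764554538658 tilt [ 0.0056 -0.0029 -1.    ] open 0.007080907495915885
arrow (np.float64(23.590435819798028), np.float64(0.11501342107192512), 24) line 23.37117274884194
```

View pics/scene7.png

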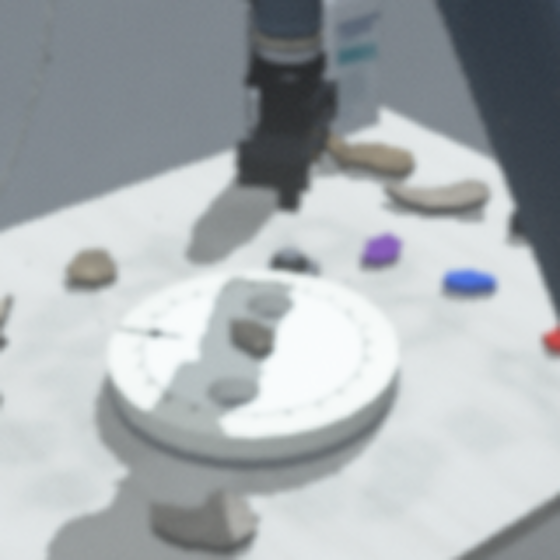

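View pics/r7.png

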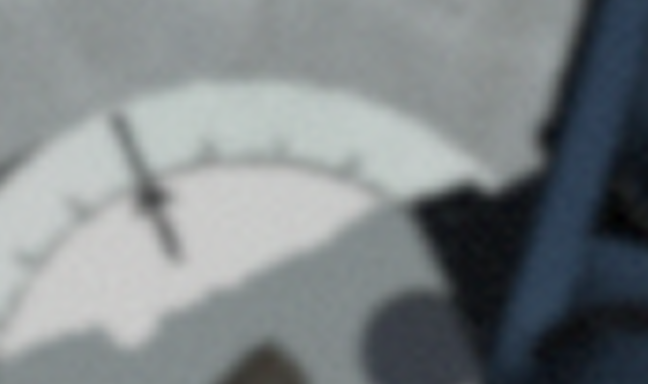

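The dial stayed put after the lift (arrow into the line at (150,195), sherd still between the wells). Now I'll centre over the button and come down to just above it.

Request:
carry_out(grip=[-1, -1, -1, -1], slide=[[-1, -9, 10], [0, 0, 12], [0, 0, 12], [0, 0, 0]], twist=[[0.002, -0.006, 0], [0, 0, 0], [0, 0, 0], [0, 0, 0]])

```text
time_s: 7.1
position: [0.6165, -0.0823, 0.0629]
tcp_rot: [[0.903, 0.429, -0.005], [0.429, -0.903, -0.002], [-0.006, -0.0, -1.0]]
force: [-0.2, 0.2, 0.2]
opening: 0.006
```

```bash
python3 to.py .6196 -.0881 .052
```

```text
t 7.1 pos [ 0.6165 -0.0823  0.0629] force [-0.2  0.2  0.2] slide mm [ 0.4  6.5 10.9] yaw x 25.432068817039816 tilt [-0.0054 -0.002  -1.    ] open 0.005948162340824837
```

Request:
carry_out(grip=[-1, -1, -1, -1], slide=[[0, 6, 0], [0, 0, 0], [0, 0, 4], [0, 0, 0]], twist=[[0, 0, 0], [0, 0, 0], [0, 0, 0], [0, 0, 0]])

```text
time_s: 7.5
position: [0.6195, -0.088, 0.058]
tcp_rot: [[0.903, 0.43, -0.006], [0.43, -0.903, -0.002], [-0.006, -0.001, -1.0]]
force: [0.2, -0.6, -0.3]
opening: 0.004
```

```bash
python3 to.py .6196 -.0881 .046
```

```text
t 7.5 pos [ 0.6195 -0.088   0.058 ] force [ 0.2 -0.6 -0.3] slide mm [ 0.1  0.1 12. ] yaw x 25.46647607188417 tilt [-0.0057 -0.002  -1.    ] open 0.003692891595973268
```

Request:
carry_out(grip=[-1, -1, -1, -1, -1], slide=[[0, 0, 4], [0, 0, 3], [0, 0, 3], [0, 0, 2], [0, 0, 0]], twist=[[0, 0, 0], [0, 0, 0], [0, 0, 0], [0, 0, 0], [0, 0, 0]])

```text
time_s: 8.0
position: [0.6201, -0.0884, 0.047]
tcp_rot: [[0.903, 0.43, -0.004], [0.43, -0.903, -0.002], [-0.005, 0.001, -1.0]]
force: [-1.1, 0.3, 3.7]
opening: 0.002
```

```bash
python3 to.py .6196 -.0881 .046
```

```text
t 8.0 pos [ 0.6201 -0.0884  0.047 ] force [-1.1  0.3  3.7] slide mm [-0.3 -0.4  1. ] yaw x 25.44282262259038 tilt [-0.0039 -0.0025 -1.    ] open 0.002393195294953892
```

Request:
carry_out(grip=[-1, -1, -1], slide=[[0, 0, 2], [0, 0, 2], [0, 0, 2]], twist=[[0, 0, 0], [0, 0, 0], [0, 0, 0]])

```text
time_s: 8.3
position: [0.6201, -0.0884, 0.0463]
tcp_rot: [[0.903, 0.43, -0.003], [0.43, -0.903, -0.003], [-0.005, 0.001, -1.0]]
force: [-4.0, 1.8, 13.8]
opening: 0.004
```

The tip stopped at 46.3 mm and the force jumped to 13.8 N, so the button is on its stop. I'll hold it slightly harder for a moment, then release.

Request:
carry_out(grip=[-1, -1], slide=[[0, 0, 3], [0, 0, 3]], twist=[[0, 0, 0], [0, 0, 0]])

```text
time_s: 8.5
position: [0.6202, -0.0884, 0.0462]
tcp_rot: [[0.902, 0.431, -0.003], [0.431, -0.902, -0.004], [-0.004, 0.002, -1.0]]
force: [-6.4, 1.2, 20.0]
opening: 0.002
```

Request:
carry_out(grip=[-1, -1, -1, -1, -1, -1, -1], slide=[[0, 0, -5], [0, 0, -10], [0, 0, -20], [0, 0, -30], [0, 0, -30], [0, 30, -20], [0, 0, 0]], twist=[[0, 0, 0], [0, 0, 0], [0, 0, 0], [0, 0, 0], [0, 0, 0], [0, 0, 0], [0, 0, 0]])

```text
time_s: 9.2
position: [0.6341, -0.1152, 0.1663]
tcp_rot: [[0.902, 0.432, -0.002], [0.432, -0.902, -0.005], [-0.004, 0.004, -1.0]]
force: [1.9, -0.2, -0.2]
opening: 0.007
```

Request:
carry_out(grip=[-1, -1, -1, -1, -1], slide=[[-10, 40, 0], [-10, 40, 0], [-10, 40, 0], [-10, 30, 0], [0, 0, 0]], twist=[[0, 0, 0], [0, 0, 0], [0, 0, 0], [0, 0, 0], [0, 0, 0]])

```text
time_s: 9.7
position: [0.6632, -0.2705, 0.1652]
tcp_rot: [[0.9, 0.435, -0.003], [0.435, -0.9, -0.003], [-0.004, 0.002, -1.0]]
force: [-0.1, 0.5, 0.5]
opening: 0.004
```

```bash
python3 to.py .6196 -.0881 .046; python3 ang.py 14 33 r8.png
python3 - <<'E'
from rig import bot
import cv2,numpy as np
from h import *
c=bot.capture("top");o=dict(np.load("top0.npz"))
cv2.imwrite("pics/top8.png",cv2.resize(np.hstack([o["color"][60:260,100:440],c["color"][60:260,100:440]])[:,:,::-1],(800,236)))
cv2.imwrite("pics/top8b.png",cv2.resize(c["color"][110:220,190:310,::-1],None,fx=5,fy=5,interpolation=cv2.INTER_CUBIC))
u,v=proj(o,np.array([.6196,-.0881,.052]))
for k in(o,c):print("button depth",np.median(k["depth"][int(v)-2:int(v)+3,int(u)-2:int(u)+3]))
E
```

```text
t 9.7 pos [ 0.6632 -0.2705  0.1652] force [-0.1  0.5  0.5] slide mm [  40.5 -183.4  118.7] yaw x 25.776798547883914 tilt [-0.003  -0.0032 -1.    ] open 0.0042654318436741055
arrow (np.float64(23.576138201520298), np.float64(0.09073216746904593), 24) line 23.370956005821114
button depth 1.513728
button depth 1.5132192
```

View pics/top8.png

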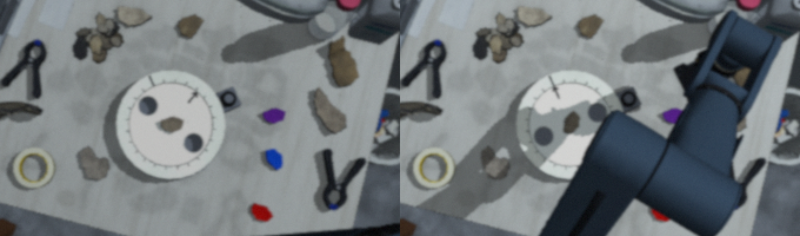

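View pics/top8b.png

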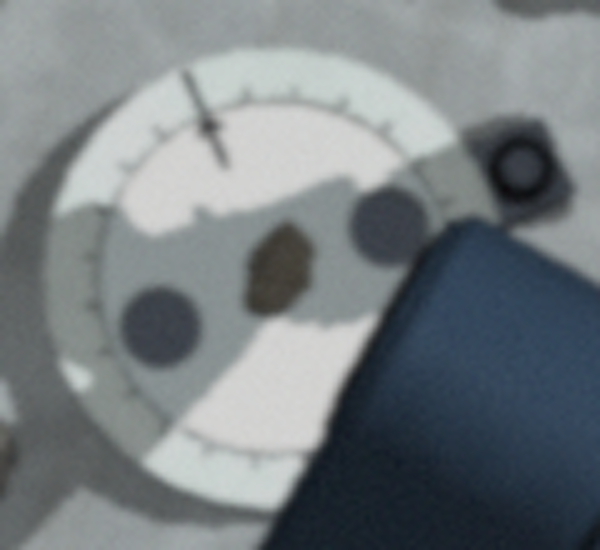

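The arrow is still on the long line at crop (210,125), with the sherd in the middle at (280,268). The button at (522,165) is back at its starting height, the other visible things haven't moved, and the robot touches nothing. Handing in.

```bash
python3 -c "
from rig import bot
print(bot.hand_in())"
```

```text
the job is handed in; nothing more can be done
None
```

I turned the turntable about 63° anticlockwise with the shut fingertips in well_a until its arrow met the long line. I then pressed the button to its stop, let it go and handed the job in at about 10 s.

- **Alignment:** after the press, the arrow measured 23.58° and the long line 23.37°, so they agree to about 0.2°. It read the same before the press.
- **Button:** the tip stopped at 46.2 mm, as expected for 6 mm of travel, with 20 N at the wrist. The camera's depth reading then put the button back at its starting height, to within 1 mm.
- **Other things:** the dial_sherd still lies in the middle of the turntable. In the last pictures nothing else in view had moved. The arm hid part of the right-hand side of the desk, so I couldn't compare everything there, but the gripper never came near it low down.
- **Disagreements:** no check failed. The fingers had about 12 mm of play in the well, against the 8 mm I worked out from the sizes given, so I set the last few degrees from the camera.

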